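# Probe a radio board's three test lands

## Task

Take the cordless test pen out of its sloping holder and check the circuit board in the tilted stand: set the pen's sprung tip on each of the three round brass test lands in a row, beginning at the one by the terminal block, then the middle one, then the one by the shield can and aerial socket. Hold the pen square to the sloping board, press gently so that the tip springs in a few millimetres, and stay on each land for half a second. Then drop the pen tip-first back into its holder, fully home, without shifting the board's angle or disturbing the things lying around.

Things in the scene. Friction and masses are not known exactly. Their poses are not given: they have to be found in the camera images.
- test_pen: Cordless test pen, 157 mm, 92 g: pale flat-sided barrel 16 (x) x 22 (y) x 115 mm with black tail cap, black conical nose, thin steel tip. Origin on its axis where barrel meets nose; z to the tail: barrel z 0 to 115, nose 14 mm wide at 0 to 7 mm at -30, tip end at -42 mm. Starts seated in the holder, its top 61 mm standing out; grip the 22 mm width (close along y) near z = 90 mm.
- pen_tip (a point): The point of the pen's sprung steel tip, 42 mm below the barrel's lower end on the pen's axis when the spring is relaxed; axes as the pen's.
- pen_plunger (a joint): How far the steel tip is pressed into the pen: 0 relaxed, 0.008 m fully in. The spring needs 1 N to start and 4.2 N fully in.
- board_stand: Fixed grey stand for the circuit board: base 150 x 214 x 10 mm, origin at the centre of its underside; a cheek with a black clamp knob at each side (y = +-98 mm; 242 mm wide over the knobs). The green board, 112 x 160 mm, turns between the cheeks about the stand's y axis, 85 mm above the bench, and slopes down towards the stand's -x side (the robot).
- board_tilt (a joint): Slope of the board from level, rad: 0 level, growing as its face turns towards the stand's -x side (the robot). Its starting value differs each time and is held by friction.
- land_supply (a point): Centre of the top of the first test land, by the grey terminal block at the board's +y end. Lands: brass discs, 12 mm across, 2 mm proud, ringed in white. Axes are the board's: z out of its face, x upslope, y along the row. A finned heat sink 128 mm long rises 33 mm above the lands, its face 15 mm upslope of their centres: a pen coming straight down hits it. Downslope, parts rise 13 mm.
- land_regulator (a point): Centre of the top of the middle test land, 43 mm from the first; axes as the first.
- land_output (a point): Centre of the top of the third test land, 44 mm from the middle one, beside the flat steel shield can and the brass aerial socket near the board's -y end; axes as the first.
- board_edge (a point): Middle of the board's upper (far) edge, 56 mm from the axis it turns on; axes as the lands'.
- pen_holder: Fixed pen holder: dark steel base 115 x 84 x 12 mm, origin at the centre of its underside, two side cheeks, and a black rectangular socket between them that leans 30 degrees from vertical, its mouth towards the holder's -x side (the robot).
- socket_mouth (a point): Centre of the socket's mouth, 105 mm above the bench; z points out along the sloping axis. Bore 21 (x) x 26 mm (y), with a flared lip 8 mm high round the mouth. The barrel goes in 54 mm and stands on ledges, nose and tip passing between them: fully home, the pen's origin is at z = -54 mm here, and the pen leans on the bore's -x wall (its axis at x = -2.5 mm).
- radio_a: Bystander: black hand-held radio module, 115 x 65 x 41 mm, loose on the bench; origin under its centre.
- radio_b: Bystander: a second black hand-held radio module, 115 x 65 x 41 mm, loose on the bench; origin under its centre.
- red_driver: Bystander: red-handled screwdriver, 180 mm long, loose on the bench; origin under its centre.
- side_cutters: Bystander: red-handled side cutters, 146 x 44 x 11 mm, loose on the bench; origin under its centre.

How it is judged:
On the way, in this order (a step that is already met when the one before it is completed fails the run):
1. the tip is pressed squarely on the land by the terminal block (distance between pen_tip and land_supply below 0.007 m and value of joint pen_plunger above 0.0012 m and contact force between test_pen and board_stand above 0.5 N and angle between the z axis of test_pen and the z axis of land_supply, either way round below 0.26 rad), for 0.3 s.
2. the tip is pressed squarely on the middle land (distance between pen_tip and land_regulator below 0.007 m and value of joint pen_plunger above 0.0012 m and contact force between test_pen and board_stand above 0.5 N and angle between the z axis of test_pen and the z axis of land_regulator, either way round below 0.26 rad), for 0.3 s.
3. the tip is pressed squarely on the land by the shield can (distance between pen_tip and land_output below 0.007 m and value of joint pen_plunger above 0.0012 m and contact force between test_pen and board_stand above 0.5 N and angle between the z axis of test_pen and the z axis of land_output, either way round below 0.26 rad), for 0.3 s.
At the end, for the whole second after the job is handed in: The pen stands in its holder's socket tip-first, at least 48 of its 54 mm deep, within 7 mm of the socket's axis and in line with it within 0.15 rad, let go and at rest; the board's top edge is within 6 mm of where it was and the bystanders within 30 mm (z of test_pen in the frame of socket_mouth below -0.048 m and x of test_pen in the frame of socket_mouth between -0.007 and 0.007 m and y of test_pen in the frame of socket_mouth between -0.007 and 0.007 m and angle between the z axis of test_pen and the z axis of socket_mouth, either way round below 0.15 rad and linear speed of test_pen below 0.02 m/s and distance of each of radio_a, radio_b, red_driver, side_cutters from where it was at the start of the episode below 0.03 m and distance of board_edge from where it was at the start of the episode below 0.006 m); the robot touches nothing.
It fails at once if the pen is forced against the board or stand with more than 15 N (contact force between test_pen and board_stand above 15 N).
It fails at once if the board's angle is shifted (its top edge moves by more than 6 mm) (distance of board_edge from where it was at the start of the episode above 0.006 m).
It fails at once if a radio module, the screwdriver or the cutters are moved by more than 30 mm (distance of any of radio_a, radio_b, red_driver, side_cutters from where it was at the start of the episode above 0.03 m).
It also fails if it takes over 67 s, if anything falls off the work surface, if the arm or the gripper's body presses on something with over 40 N, if the wrist force passes 120 N, or if a joint passes its speed limit or range.

## Robot

A 6-joint arm with a two-finger parallel gripper is mounted at the origin on a cart in front of the work surface, level with it; the furniture and walls round the work are solid. World frame = base frame: x ahead of the robot, y to its left, z up, the work surface at z = 0. Lengths are in m, angles in rad, forces in N, time in s.
With the tool pointing down it reaches from about 0.25 to 0.775 m from the base axis. Payload 4 kg.
Tool frame: the origin (TCP) lies midway between the tips of the shut fingers; the grasp point (between the pads) lies 19 mm behind it; z points along the fingers, y is the line along which they close (so a half turn about z gives the same grasp; the last joint's range is limited). The gripper opens to 94 mm and grips with 3 to 60 N. Pads are 16 mm wide; open, the fingers measure 119 mm over their backs; the gripper's body (75 mm by 177 mm) begins 78 mm behind the grasp point.
Start: joints at [1.028, 0.087, 1.371, -0, 1.684, -0.103], TCP at [0.234, 0.498, 0.206] pointing down, gripper open.
Joint ranges: [-3.1, 3.1], [-0.76, 2.03], [0.27, 2.55], [-1.08, 4.22], [0.17, 2.65], [-2.57, 2.57]. Speed limits (rad/s): [2.79, 2.79, 3.14, 3.14, 3.14, 3.14].

## Interface

Orientations are given as [roll, pitch, yaw] about the fixed x, y, z axes, in that order (R = Rz(yaw) Ry(pitch) Rx(roll)).
In Python, from bench import robot gives the robot as it stands. The module is installed in compiled form; this text tells all that it offers.
- The arm moves only by the tool arm_command, never from a script. Its argument "targets" is a list of rows, each a list of 4 numbers: the shift along the world's x, y, z as a fraction of full scale, then the turn about the world's z as a fraction of full scale. A call has 1 to 8 rows; each row is the pose to reach, as a shift and turn from the pose commanded when the call began; what a row does not reach only later rows make up. Full scale, the value 1, is 0.5 m for a shift and 120 degrees for a turn. A row lasts 1/12 s, in which the tool goes at most 41.7 mm and 7.16 degrees, less where a joint would pass 70% of its speed; a pose out of reach is approached as far as the arm can. A call with a number of a shift or a turn outside -1 to 1 is refused whole. A call with a gripper value outside its range is refused whole. "claw" is the closure, from 0 (fully open) to 1 (shut), set as the call begins (left out, the last holds). The fingers move at their own pace and stop on an object; the grip force is fixed at half the most. Time passes only in rows, so rows that repeat a pose let the fingers close. It gives the time, the measured TCP pose, the force, the opening and the grip force at its end, in the units of the state.
- robot.get_obs(): the state, without advancing time (a new reading comes with each control period).
- robot.snapshot(name): name is "side" or "top"; returns the picture (420x560x3 uint8, red, green, blue); there is no depth.
- robot.camera_info(name): a dict with "vfov" (degrees; the focal length in pixels is half the picture's height over the tangent of half this angle, whatever the lens; pixels are square), "cx", "cy" (the principal point, pixels), "extrinsics" (4x4, takes a point from camera to world coordinates). Camera axes: x right, y up, looking along -z (the intrinsics and any distortion apply to the point x, -y, -z); pixel columns grow to the right and rows downward; lengths in m; the calibration is good to about 2 mm. A picture is of the moment at which its call begins. camera_info takes no time and is no camera call.
- robot.close_job(): hands the job in; it is judged then, once.
The state is a dict: "time": time; "joint_positions": joint angles; "qvel": joint speeds; "joint_torque": joint torques, N m; "tool_pos": TCP position; "ee_rot": TCP orientation; "wrist_force": force on the tool from outside, world axes, zero at the start; "wrist_torque": the same for the moment, N m; "width": finger opening in m; "finger_force": force on a finger pad.
Only numpy, scipy, OpenCV 4.12 (cv2) and the standard library are available. Lean on these libraries where they do the work, as an engineer would, in place of code of your own. Each camera call takes 0.05 s, during which the arm holds its last target. There are 200 camera calls.

## Working session

There is one attempt and no reset: what is moved stays moved. The work goes in short steps, Python scripts to look and compute and a tool call to move; the robot and the scene stay as the last step left them, time stands still between calls to the robot, and variables do not carry over. Pictures are saved under pics/ and viewed, at most 10 in all, crops included, and the job is handed in when it is done.

Besides the shell and the picture viewer there is one more tool, called after "Call:" by a JSON object that holds its "fn" and its "kwargs". arm_command: Moves the arm, as the interface text tells. Shift numbers are shares of 0.5 m and turn numbers shares of 120 degrees, none past 1 either way. Its arguments: {"type":"object","properties":{"targets":{"type":"array"},"claw":{"type":"number"}},"required":["targets"]}

```bash
mkdir -p pics && cat > h.py <<'E'
import numpy as np, cv2
from bench import robot
def snap(n,f):
    im=robot.snapshot(n); cv2.imwrite('pics/'+f,cv2.cvtColor(im,cv2.COLOR_RGB2BGR)); return im
E
python3 - <<'E'
from h import *
for n in('side','top'):
    snap(n,n+'0.png'); print(n,robot.camera_info(n))
print(robot.get_obs())
E
```

```text
side {'vfov': 55.44489136217956, 'cx': 273.58280559211136, 'cy': 213.06024946768196, 'extrinsics': array([[-0.99957858,  0.0281862 , -0.0069428 ,  0.47921887],
       [-0.02218274, -0.58740661,  0.80898788,  0.77296396],
       [ 0.01872405,  0.80880097,  0.58778432,  0.60074605],
       [ 0.        ,  0.        ,  0.        ,  1.        ]])}
top {'vfov': 53.03065252800069, 'cx': 279.9019226435163, 'cy': 201.43365713151167, 'extrinsics': array([[ 0.00554619,  0.99708435, -0.07610548,  0.4033196 ],
       [-0.99991419,  0.00462649, -0.01225558,  0.08120362],
       [-0.01186774,  0.07616692,  0.99702445,  0.95827456],
       [ 0.        ,  0.        ,  0.        ,  1.        ]])}
{'time': 0.1, 'joint_positions': array([ 1.02791851e+00,  8.79130573e-02,  1.37205654e+00, -2.62465585e-06,
        1.68361471e+00, -1.03109901e-01]), 'qvel': array([ 0.00180793,  0.00084306, -0.00413092,  0.00019697, -0.00047831,
       -0.00023206]), 'joint_torque': array([ 2.09115366e-03, -3.41250372e+01, -3.03303409e+01,  7.19761569e-02,
        3.03623232e-02, -1.06062998e-04]), 'tool_pos': array([0.23391056, 0.49724776, 0.20442739]), 'ee_rot': array([-3.13961131e+00, -2.02400799e-04,  2.70182425e+00]), 'wrist_force': array([0.42437617, 0.40025477, 0.12894614]), 'wrist_torque': array([ 0.00915835, -0.00305811,  0.0154995 ]), 'finger_force': 0.0, 'width': 0.0935180725208518}
```

View pics/side0.png

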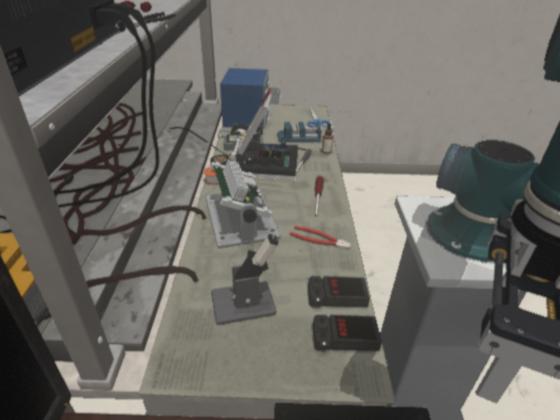

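View pics/top0.png

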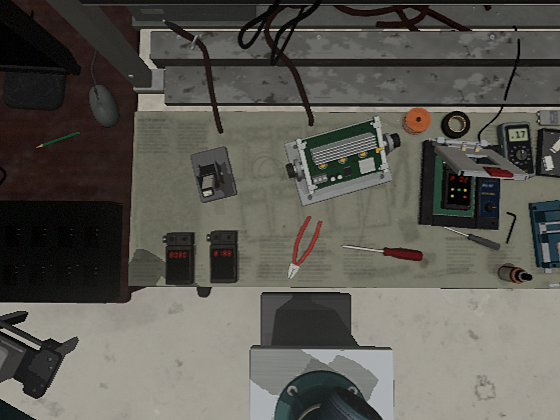

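```bash
python3 - <<'E'
import cv2,numpy as np
t=cv2.imread('pics/top0.png');s=cv2.imread('pics/side0.png')
a=cv2.resize(t[115:215,275:405],None,fx=6,fy=6,interpolation=cv2.INTER_CUBIC)
cv2.imwrite('pics/c1.png',a)
b=cv2.resize(s[140:325,195:295],None,fx=3.2,fy=3.2,interpolation=cv2.INTER_CUBIC)
c=cv2.resize(t[140:210,180:245],None,fx=7,fy=7,interpolation=cv2.INTER_CUBIC)
o=np.zeros((600,800,3),np.uint8);o[:b.shape[0],:b.shape[1]]=b;o[:c.shape[0],330:330+c.shape[1]]=c[:,:470]
cv2.imwrite('pics/c2.png',o)
E
```

```text
(no output)
```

View pics/c1.png

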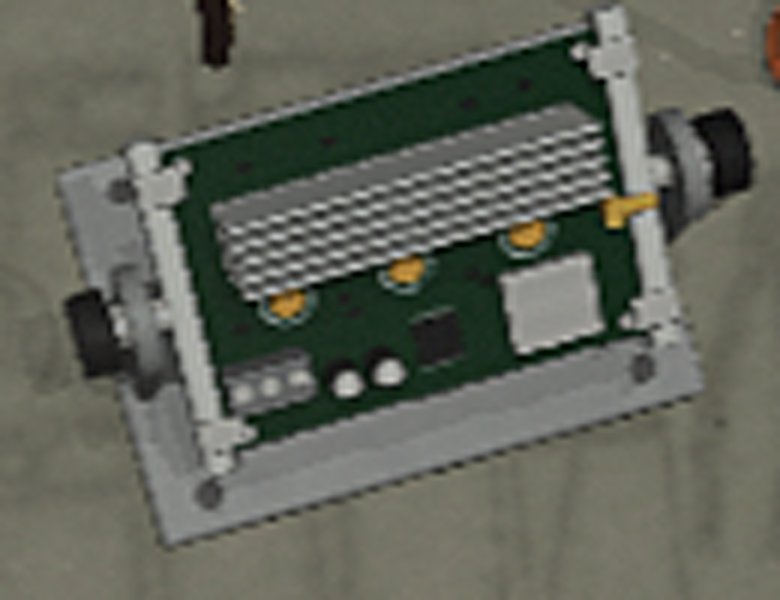

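View pics/c2.png

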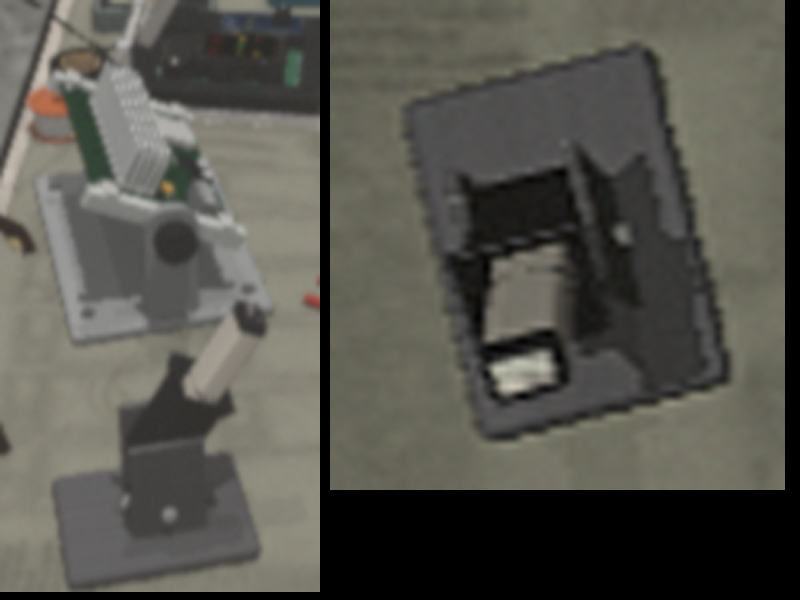

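```bash
python3 - <<'E'
import cv2,numpy as np
s=cv2.imread('pics/side0.png')
b=cv2.resize(s[152:252,200:285],None,fx=6,fy=6,interpolation=cv2.INTER_CUBIC)
o=np.zeros((600,800,3),np.uint8);o[:,:510]=b
c=cv2.resize(s[228:325,240:285],None,fx=6,fy=6,interpolation=cv2.INTER_CUBIC)
o[:582,520:790]=c
cv2.imwrite('pics/c3.png',o)
E
```

```text
(no output)
```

View pics/c3.png

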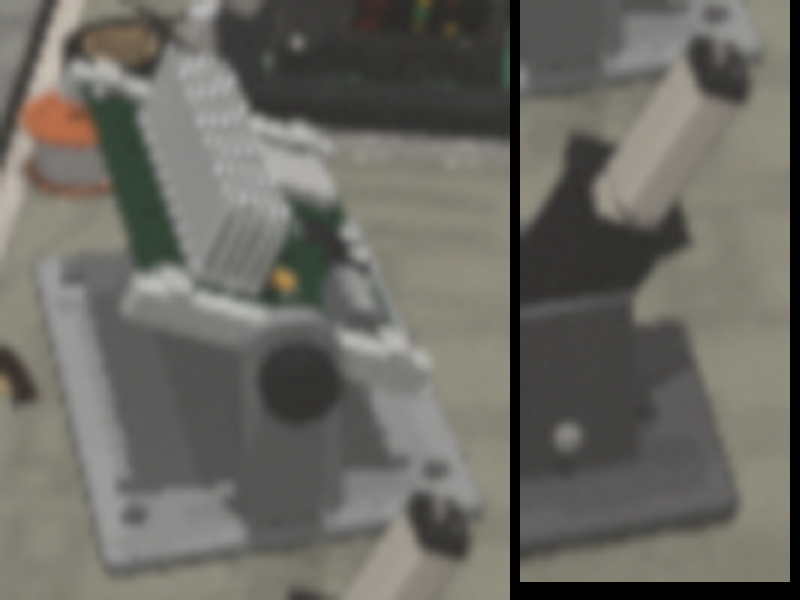

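```bash
cat >> h.py <<'E'
CI={n:robot.camera_info(n) for n in('side','top')}
def ray(n,p):
    c=CI[n];f=210/np.tan(np.radians(c['vfov']/2));E=c['extrinsics']
    d=E[:3,:3]@np.array([(p[0]-c['cx'])/f,-(p[1]-c['cy'])/f,-1]);return E[:3,3],d/np.linalg.norm(d)
def onz(n,p,z):
    o,d=ray(n,p);return o+d*(z-o[2])/d[2]
def tri(ps,pt):
    o1,d1=ray('side',ps);o2,d2=ray('top',pt)
    s=np.linalg.lstsq(np.c_[d1,-d2],o2-o1,rcond=None)[0]
    a=o1+s[0]*d1;b=o2+s[1]*d2;return (a+b)/2,np.linalg.norm(a-b)
def cr(p,f,o): return [(p[0]+.5)/f-.5+o[0],(p[1]+.5)/f-.5+o[1]]
C1=lambda p:cr(p,6,(275,115))
C2=lambda p:cr((p[0]-330,p[1]),7,(180,140))
SB=lambda p:cr(p,6,(200,152))
SC=lambda p:cr((p[0]-520,p[1]),6,(240,228))
E
python3 - <<'E'
from h import *
np.set_printoptions(precision=4,suppress=True)
H=[onz('top',C2(p),.012) for p in[(410,105),(655,45),(728,382),(482,437)]]
S=[onz('top',C1(p),.010) for p in[(60,175),(165,545),(702,388)]]
print('holder',np.array(H),[np.linalg.norm(H[i]-H[i-1]) for i in range(4)])
print('hc',np.mean(H,0),'yaw',np.degrees(np.arctan2(*(H[0]-H[3])[1::-1])))
print('stand c',(S[0]+S[2])/2,np.linalg.norm(S[0]-S[1]),np.linalg.norm(S[2]-S[1]),'yaw',np.degrees(np.arctan2(*(S[0]-S[1])[1::-1])),np.degrees(np.arctan2(*(S[1]-S[2])[1::-1]))-90)
# side check of stand base corners and holder corner
for nm,p in[('st',(108,570)),('st',(40,258)),('st',(482,510))]: print(nm,onz('side',SB(p),.01))
print('hold',onz('side',SC((735,515)),.012))
for nm,a,b in[('railup',(135,282),(148,152)),('raillo',(430,358),(222,460)),('knob',(300,382),(72,335)),('land1',(285,280),(287,303)),('railup far',(85,65),(608,15))]:
    print(nm,*tri(SB(a),C1(b)))
print('cap',*tri(SC((724,60)),C2((525,375))))
print('mouth',*tri(SC((628,212)),C2((527,255))))
E
```

```text
holder [[0.5818 0.2961 0.012 ]
 [0.6018 0.2165 0.012 ]
 [0.4916 0.1912 0.012 ]
 [0.4734 0.2705 0.012 ]] [np.float64(0.11131800985147006), np.float64(0.08210826553699142), np.float64(0.11305031202350156), np.float64(0.08133213147987495)]
hc [0.5372 0.2436 0.012 ] yaw 13.323281238021783
stand c [ 0.5675 -0.0383  0.01  ] 0.1465260925654244 0.21099706369097604 yaw 15.903322535255077 16.597181558573922
st [0.609 0.094 0.01 ]
st [ 0.6678 -0.1154  0.01  ]
st [0.4694 0.0523 0.01  ]
hold [0.4757 0.2804 0.012 ]
railup [0.5961 0.0529 0.1121] 0.004436169340648772
raillo [0.4925 0.0247 0.0623] 0.0027430964434063862
knob [0.5358 0.0783 0.0882] 0.002275470323890085
land1 [0.5477 0.0031 0.0817] 0.0009597437675672028
railup far [ 0.6396 -0.1028  0.1153] 0.002044482764783892
cap [0.4815 0.2306 0.1533] 0.0027582633242166656
mouth [0.5155 0.2405 0.102 ] 0.00970949657605482
```

```bash
python3 - <<'E'
from h import *
np.set_printoptions(precision=4,suppress=True)
t=cv2.imread('pics/top0.png');hsv=cv2.cvtColor(t,cv2.COLOR_BGR2HSV)
m=cv2.inRange(hsv,(10,120,110),(30,255,255));m[:, :300]=0;m[:,400:]=0;m[:140]=0;m[200:]=0
n,l,st,c=cv2.connectedComponentsWithStats(m)
for i in range(1,n):
    print(st[i],c[i],onz('top',c[i],.083))
L=[onz('top',C1(p),.083) for p in[(287,303),(405,270),(527,236)]]
print(np.array(L),np.linalg.norm(L[0]-L[1]),np.linalg.norm(L[1]-L[2]))
# knob span at z=.085
a=onz('top',C1((70,335)),.085);b=onz('top',C1((750,150)),.085);print(a,b,np.linalg.norm(a-b),(a+b)/2)
for p in[(60,175),(165,545),(702,388)]:print(onz('top',C1(p),.010))
# side land mask
s=cv2.imread('pics/side0.png');hs=cv2.cvtColor(s,cv2.COLOR_BGR2HSV)
m=cv2.inRange(hs,(10,110,110),(30,255,255))[190:205,240:255];M=cv2.moments(m,True);ps=(M['m10']/M['m00']+240,M['m01']/M['m00']+190);print(ps,M['m00'])
print(tri(ps,C1((287,303))))
E
```

```text
[376 147   9   6  30] [379.1    149.2333] [ 0.581  -0.1157  0.083 ]
[360 152   6   4  16] [363.   153.75] [ 0.5713 -0.0819  0.083 ]
[340 158   6   4  15] [342.6 159.8] [ 0.5583 -0.0391  0.083 ]
[320 164   6   4  15] [322.7333 165.4   ] [0.5463 0.0026 0.083 ]
[[ 0.547   0.0032  0.083 ]
 [ 0.5588 -0.038   0.083 ]
 [ 0.571  -0.0807  0.083 ]] 0.04289126465231663 0.044373421881127195
[0.5351 0.079  0.085 ] [ 0.6012 -0.1584  0.085 ] 0.2464209544230013 [ 0.5682 -0.0397  0.085 ]
[0.6078 0.0829 0.01  ]
[0.4669 0.0428 0.01  ]
[ 0.5272 -0.1595  0.01  ]
(246.875, 198.125) 8.0
(array([0.5479, 0.0031, 0.082 ]), np.float64(0.0014853706952593535))
```

Call:
{"fn": "arm_command", "kwargs": {"targets": [[0.519,-0.529,0.01,0.321],[0.519,-0.529,0.01,0.321],[0.519,-0.529,0.01,0.321],[0.519,-0.529,0.01,0.321],[0.519,-0.529,0.01,0.321],[0.519,-0.529,0.01,0.321],[0.519,-0.529,0.01,0.321],[0.519,-0.529,0.01,0.321]], "claw": 0}}

```text
time: 0.77
tool_pos: [0.4527, 0.2744, 0.2093]
ee_rot: [3.142, -0.001, -2.908]
wrist_force: [-0.1, 1.1, 0.8]
width: 0.0939
finger_force: 0.0
```

Call:
{"fn": "arm_command", "kwargs": {"targets": [[0,0,0,0],[0,0,0,0]]}}

```text
time: 0.93
tool_pos: [0.4529, 0.2742, 0.2088]
ee_rot: [3.142, -0.002, -2.914]
wrist_force: [-0.1, 0.7, 0.3]
width: 0.0945
finger_force: 0.0
```

Call:
{"fn": "arm_command", "kwargs": {"targets": [[0.041,-0.041,0,0],[0.081,-0.082,0,0],[0.081,-0.082,0,0],[0.081,-0.082,0,0]]}}

```text
time: 1.27
tool_pos: [0.4919, 0.2356, 0.2091]
ee_rot: [3.141, -0.001, -2.909]
wrist_force: [0.2, 0.0, 0.2]
width: 0.0941
finger_force: 0.0
```

```bash
python3 - <<'E'
from h import *
t=snap('top','t1.png');s=snap('side','s1.png')
o=robot.get_obs();print(o['tool_pos'],o['ee_rot'])
o=np.zeros((480,800,3),np.uint8)
o[:,:395]=cv2.resize(cv2.imread('pics/t1.png')[135:215,175:241],(395,480),interpolation=cv2.INTER_CUBIC)
o[:,400:800]=cv2.resize(cv2.imread('pics/s1.png')[200:320,200:300],(400,480),interpolation=cv2.INTER_CUBIC)
cv2.imwrite('pics/c4.png',o)
E
```

```text
[0.4913297  0.23634988 0.20950459] [ 3.14066552e+00 -8.86120527e-04 -2.90733311e+00]
```

View pics/c4.png

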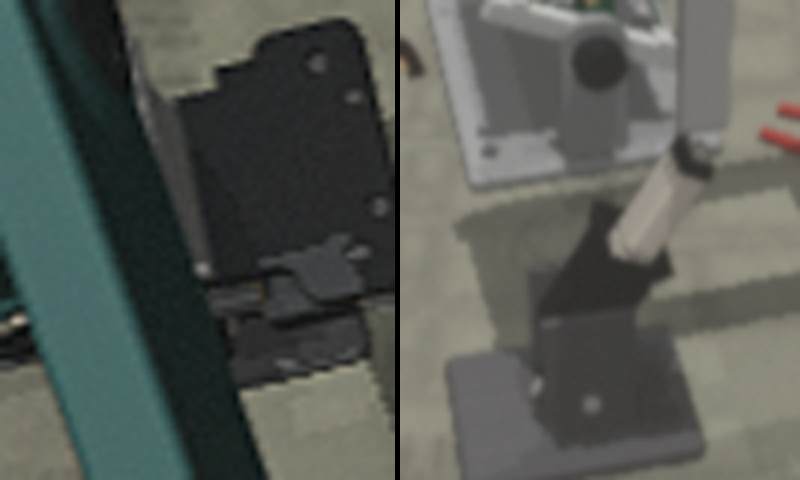

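```bash
cat >> h.py <<'E'
def proj(n,P):
    c=CI[n];f=210/np.tan(np.radians(c['vfov']/2));E=c['extrinsics'];q=E[:3,:3].T@(np.array(P)-E[:3,3])
    return np.array([c['cx']+f*q[0]/-q[2],c['cy']-f*q[1]/-q[2]])
E
python3 - <<'E'
from h import *
T=np.array([.4915,.236,.2095])
for s in(-1,1):
    p=proj('side',T+s*.052*np.array([-.231,.973,0]));print(s,p,((p-[200,200])*4+[400,0]))
p=proj('side',[.4815,.2306,.1555]);print((p-[200,200])*4+[400,0])
E
```

```text
-1 [263.0610605  196.41732027] [652.24424199 -14.33071893]
1 [275.63025789 232.76198592] [702.52103158 131.0479437 ]
[697.55814021 146.85496303]
```

Call:
{"fn": "arm_command", "kwargs": {"targets": [[0.004,-0.006,-0.05,0],[0.004,-0.006,-0.1,0],[0.004,-0.006,-0.14,0],[0.004,-0.006,-0.17,0],[0.004,-0.006,-0.185,0],[0.004,-0.006,-0.185,0],[0.004,-0.006,-0.185,0],[0.004,-0.006,-0.185,0]]}}

```text
time: 2.03
tool_pos: [0.495, 0.2329, 0.1188]
ee_rot: [3.141, 0.003, -2.908]
wrist_force: [0.5, 0.4, 0.7]
width: 0.094
finger_force: 0.0
```

```bash
python3 - <<'E'
from h import *
P=[]
for i in range(4):
    robot.snapshot('side');o=robot.get_obs();P.append(o['tool_pos'])
print(np.mean(P,0),np.std(P,0),o['ee_rot'],o['wrist_force'])
E
```

```text
[0.49516571 0.23251842 0.11877251] [5.40119956e-05 1.50735961e-04 1.90056599e-04] [ 3.14122658e+00  2.27113149e-03 -2.90899130e+00] [-0.47126304  0.45448348 -0.66322973]
```

Call:
{"fn": "arm_command", "kwargs": {"targets": [[-0.006,0,0,0],[-0.006,0,0,0]]}}

```text
time: 2.4
tool_pos: [0.4912, 0.232, 0.1176]
ee_rot: [3.141, 0.0, -2.909]
wrist_force: [-0.6, -0.1, 1.0]
width: 0.0941
finger_force: 0.0
```

Call:
{"fn": "arm_command", "kwargs": {"targets": [[0,0,0,0],[0,0,0,0],[0,0,0,0],[0,0,0,0],[0,0,0,0],[0,0,0,0],[0,0,0,0],[0,0,0,0]], "claw": 1}}

```text
time: 3.07
tool_pos: [0.4915, 0.232, 0.1172]
ee_rot: [3.142, -0.0, -2.909]
wrist_force: [-0.7, 0.6, 1.1]
width: 0.0441
finger_force: 0.0
```

```bash
python3 - <<'E'
from h import *
P=[];Fs=[]
for i in range(4):
    robot.snapshot('side');o=robot.get_obs();P.append(o['tool_pos']);Fs.append(o['wrist_force'])
print(np.mean(P,0),np.mean(Fs,0),o['ee_rot'],o['width'],o['finger_force'])
E
```

```text
[0.49143902 0.23201476 0.11718591] [ 0.08722731 -0.19263214 -0.38415024] [ 3.14150432e+00 -7.33505269e-05 -2.90906338e+00] 0.02830674844435926 0.0
```

Call:
{"fn": "arm_command", "kwargs": {"targets": [[0,0,0,0],[0,0,0,0],[0,0,0,0],[0,0,0,0],[0,0,0,0],[0,0,0,0]]}}

```text
time: 3.77
tool_pos: [0.4913, 0.2325, 0.1172]
ee_rot: [3.141, 0.0, -2.909]
wrist_force: [-0.5, 2.2, -0.0]
width: 0.0222
finger_force: 29.9
```

```bash
python3 - <<'E'
from h import *
P=[];Fs=[]
for i in range(4):
    robot.snapshot('side');o=robot.get_obs();P.append(o['tool_pos']);Fs.append(o['wrist_force'])
print(np.mean(P,0),np.mean(Fs,0),o['ee_rot'],o['width'],o['finger_force'],o['wrist_torque'])
E
```

```text
[0.49136025 0.23244751 0.11717286] [ 0.23167758  3.3233768  -1.16132101] [ 3.14075582e+00  7.21541292e-05 -2.90881714e+00] 0.021980856322537632 29.858478605747223 [0.88216247 0.09002623 0.20012642]
```

Call:
{"fn": "arm_command", "kwargs": {"targets": [[-0.007,-0.0016,0.0124,0],[-0.014,-0.0033,0.0249,0],[-0.021,-0.005,0.0373,0],[-0.028,-0.0066,0.0497,0],[-0.028,-0.0066,0.0497,0]]}}

```text
time: 4.38
tool_pos: [0.477, 0.2284, 0.1441]
ee_rot: [-3.141, 0.001, -2.909]
wrist_force: [-1.0, 1.4, -1.0]
width: 0.0223
finger_force: 29.8
```

Call:
{"fn": "arm_command", "kwargs": {"targets": [[-0.01,-0.0023,0.0178,0],[-0.02,-0.0047,0.0355,0],[-0.03,-0.007,0.0533,0],[-0.04,-0.0094,0.071,0],[-0.05,-0.0117,0.0888,0],[-0.06,-0.014,0.1066,0],[-0.07,-0.0164,0.1243,0],[-0.07,-0.0164,0.1243,0]]}}

```text
time: 5.05
tool_pos: [0.4425, 0.2206, 0.2071]
ee_rot: [3.141, 0.004, -2.909]
wrist_force: [0.8, -0.5, -0.5]
width: 0.0219
finger_force: 29.8
```

Call:
{"fn": "arm_command", "kwargs": {"targets": [[0,0,0.02,0],[0,0,0.04,0.0],[0,0,0.06,0],[0,0,0.06,0]]}}

```text
time: 5.38
tool_pos: [0.4437, 0.2209, 0.2371]
ee_rot: [3.141, 0.005, -2.909]
wrist_force: [0.3, -0.9, -0.1]
width: 0.0222
finger_force: 29.8
```

```bash
python3 - <<'E'
from h import *
t=snap('top','t2.png');s=snap('side','s2.png')
o=robot.get_obs();print(o['tool_pos'],o['ee_rot'],o['width'],o['finger_force'])
cv2.imwrite('pics/c5.png',cv2.resize(cv2.imread('pics/s2.png')[180:320,190:330],(590,590),interpolation=cv2.INTER_CUBIC))
E
```

```text
[0.44292902 0.2206831  0.2348654 ] [ 3.14136084e+00  1.22312820e-03 -2.90916223e+00] 0.02191129283702476 29.830531775951385
```

View pics/c5.png

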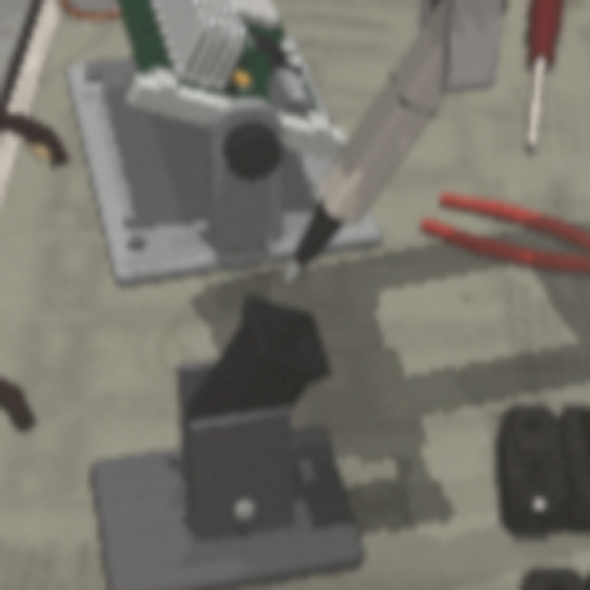

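```bash
python3 - <<'E'
from h import *
T=np.array([.4433,.2207,.2355]);g=T+[0,0,.019]
y=np.radians(13.3);
for lean in(28,30,32):
    l=np.radians(lean);a=np.array([-np.sin(l)*np.cos(y),-np.sin(l)*np.sin(y),np.cos(l)])
    for s in(-.1334,-.0914-.03,-.0914):
        p=proj('side',g+s*a);print(lean,s,g+s*a,(p-[190,180])*4.214)
# direct: tip pixel ray vs. plane of pen's lean (through g, normal = holder y)
o,d=ray('side',(190+(293+.5)/4.214-.5,180+(272+.5)/4.214-.5));n=np.array([-np.sin(y),np.cos(y),0]);q=o+d*((g-o)@n)/(d@n);print('tip',q,q-T)
E
```

```text
28 -0.1334 [0.50424777 0.23510744 0.13671479] [300.428058  278.8356868]
28 -0.1214 [0.49876521 0.23381142 0.14731016] [313.71839362 257.88513498]
28 -0.0914 [0.48505881 0.23057137 0.17379859] [347.82383259 204.12217617]
30 -0.1334 [0.50821103 0.23604432 0.13897221] [290.87896381 275.93345939]
30 -0.1214 [0.50237196 0.23466402 0.14936452] [305.00139784 255.1690579 ]
30 -0.0914 [0.48777427 0.23121327 0.17534528] [341.21084684 201.92982625]
32 -0.1334 [0.51209521 0.2369625  0.14137038] [281.46360728 272.73391491]
32 -0.1214 [0.50590674 0.23549961 0.15154696] [296.41273651 252.17970621]
32 -0.0914 [0.49043555 0.23184237 0.1769884 ] [334.70742386 199.52667312]
tip [0.50799052 0.23599219 0.14198018] [ 0.06469052  0.01529219 -0.09351982]
```

Call:
{"fn": "arm_command", "kwargs": {"targets": [[0.004,-0.06,0,0.024],[0.009,-0.12,0,0.024],[0.014,-0.19,0,0.024],[0.019,-0.26,0,0.024],[0.024,-0.33,0,0.024],[0.03,-0.4,0,0.024],[0.034,-0.45,0,0.024],[0.037,-0.485,0,0.024]]}}

```text
time: 6.15
tool_pos: [0.4606, -0.0245, 0.2334]
ee_rot: [3.142, -0.002, -2.861]
wrist_force: [-0.2, 0.3, -1.0]
width: 0.0221
finger_force: 29.9
```

Call:
{"fn": "arm_command", "kwargs": {"targets": [[0,0,-0.02,0],[0,0,-0.036,0],[0,0,-0.036,0],[0,0,-0.036,0],[0,0,-0.036,0]]}}

```text
time: 6.57
tool_pos: [0.4608, -0.0209, 0.2159]
ee_rot: [3.141, -0.001, -2.857]
wrist_force: [0.4, -0.7, -0.4]
width: 0.0218
finger_force: 29.9
```

```bash
python3 - <<'E'
from h import *
P=[]
t=snap('top','t3.png');s=snap('side','s3.png')
for i in range(3):
    robot.snapshot('side');o=robot.get_obs();P.append(o['tool_pos'])
print(np.mean(P,0),o['ee_rot'],o['wrist_force'],o['finger_force'],o['time'])
o=np.zeros((600,800,3),np.uint8)
o[:,:395]=cv2.resize(cv2.imread('pics/s3.png')[130:250,200:279],(395,600),interpolation=cv2.INTER_CUBIC)
o[:400,400:800]=cv2.resize(cv2.imread('pics/t3.png')[120:200,290:370],(400,400),interpolation=cv2.INTER_CUBIC)
cv2.imwrite('pics/c6.png',o)
E
```

```text
[ 0.46115833 -0.02140723  0.21664541] [-3.14135354e+00  7.54672131e-04 -2.85792271e+00] [-0.67208981  0.30204816 -1.14993882] 29.87941414117813 6.8167
```

View pics/c6.png

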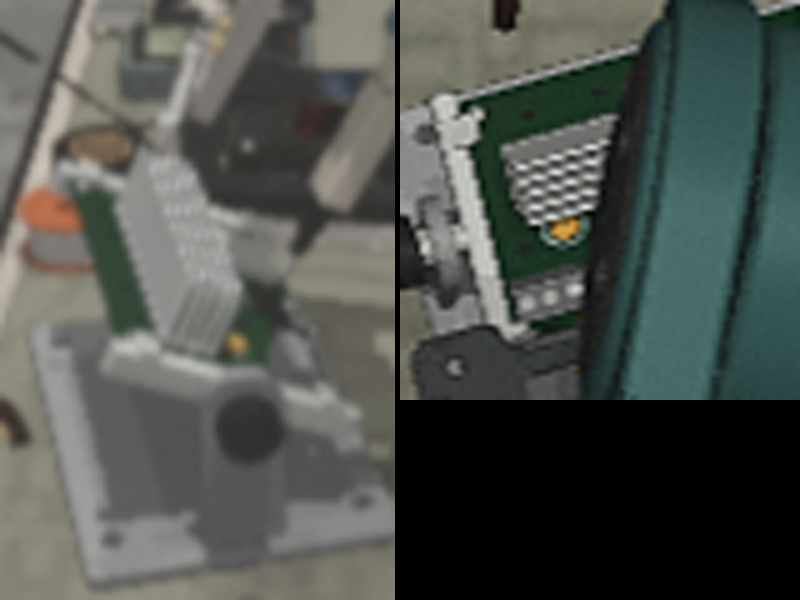

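```bash
python3 - <<'E'
from h import *
k=lambda p:(p-[200,130]+.5)*5-.5
print(k(proj('side',[.5252,-.0028,.1216])),k(proj('side',[.5472,.0030,.0825])),k(proj('side',[.5472-.008,.0030-.002,.0825+.0145])))
o,d=ray('side',cr((290,268),5,(200,130)))
n=np.array([-np.sin(np.radians(16.2)),np.cos(np.radians(16.2)),0]);g=np.array([.4612,-.0214,.235])
print(o+d*((g-o)@n)/(d@n))
E
```

```text
[287.04110851 264.7324619 ] [239.48613417 341.85562834] [256.53350234 313.78421836]
[ 0.52388266 -0.003189    0.11965803]
```

Call:
{"fn": "arm_command", "kwargs": {"targets": [[0.006,0.0015,-0.01,0],[0.012,0.003,-0.02,0],[0.018,0.0045,-0.03,0],[0.024,0.006,-0.04,0],[0.03,0.0075,-0.05,0],[0.035,0.009,-0.06,0],[0.035,0.009,-0.06,0],[0.035,0.009,-0.06,0]]}}

```text
time: 7.48
tool_pos: [0.4783, -0.0174, 0.1856]
ee_rot: [3.141, -0.001, -2.859]
wrist_force: [0.2, 0.6, -0.5]
width: 0.022
finger_force: 29.9
```

```bash
python3 - <<'E'
from h import *
P=[];Fs=[]
s=snap('side','s4.png')
for i in range(4):
    robot.snapshot('side');o=robot.get_obs();P.append(o['tool_pos']);Fs.append(o['wrist_force'])
print(np.mean(P,0),np.mean(Fs,0),o['ee_rot'],o['time'])
cv2.imwrite('pics/c7.png',cv2.resize(cv2.imread('pics/s4.png')[165:225,220:290],(700,600),interpolation=cv2.INTER_CUBIC))
E
```

```text
[ 0.47858289 -0.01755217  0.18657015] [ 0.27895176  0.41189916 -0.63263378] [-3.14126179e+00  8.08402886e-04 -2.85895661e+00] 7.7333
```

View pics/c7.png

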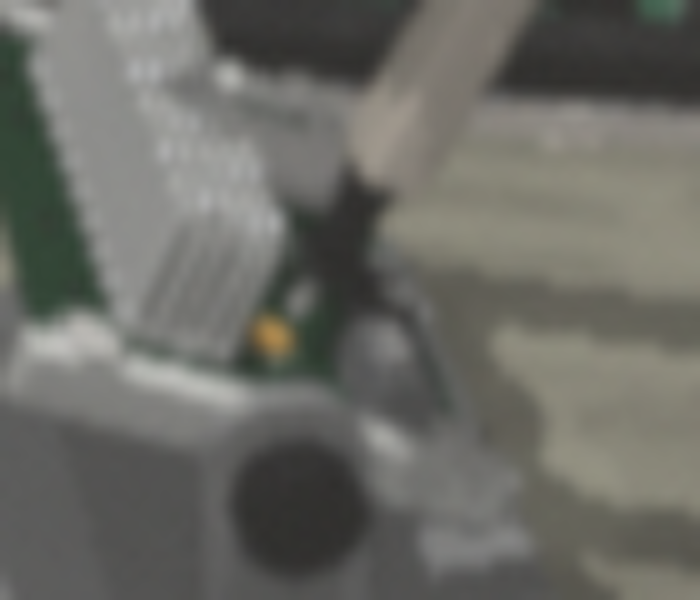

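Call:
{"fn": "arm_command", "kwargs": {"targets": [[0.0024,0.0006,-0.004,0],[0.005,0.0014,-0.008,0],[0.0075,0.002,-0.012,0],[0.0096,0.0026,-0.016,0],[0.0108,0.0029,-0.018,0],[0.0108,0.0029,-0.018,0],[0.0108,0.0029,-0.018,0]]}}

```text
time: 8.32
tool_pos: [0.4839, -0.0161, 0.1775]
ee_rot: [-3.142, -0.0, -2.859]
wrist_force: [-1.1, -0.4, 0.8]
width: 0.0216
finger_force: 29.9
```

```bash
cat >> h.py <<'E'
def state(k=4):
    P=[];Fs=[]
    for i in range(k):
        robot.snapshot('side');o=robot.get_obs();P.append(o['tool_pos']);Fs.append(o['wrist_force'])
    print(np.round(np.mean(P,0),4),'F',np.round(np.mean(Fs,0),2),np.round(np.std(Fs,0),2),o['ee_rot'].round(4),o['wrist_torque'].round(3),o['time'])
E
python3 -c "
from h import *
state(6)"
```

```text
[ 0.4839 -0.0161  0.1774] F [-1.14  0.08  1.24] [0.49 0.52 0.31] [ 3.1416e+00  2.0000e-04 -2.8588e+00] [0.056 0.192 0.022] 8.6167
```

Call:
{"fn": "arm_command", "kwargs": {"targets": [[0.0015,0.0004,-0.0026,0],[0.0015,0.0004,-0.0026,0],[0.0015,0.0004,-0.0026,0],[0.0015,0.0004,-0.0026,0],[0.0015,0.0004,-0.0026,0],[0.0015,0.0004,-0.0026,0],[0.0015,0.0004,-0.0026,0],[0.0015,0.0004,-0.0026,0]]}}

```text
time: 9.28
tool_pos: [0.4846, -0.0158, 0.1759]
ee_rot: [3.142, 0.0, -2.859]
wrist_force: [-0.2, -0.8, 1.1]
width: 0.0219
finger_force: 29.9
```

```bash
python3 -c "
from h import *
snap('side','s5.png');state(6)
im=cv2.imread('pics/s5.png')[165:225,220:290]
cv2.imwrite('pics/c8.png',cv2.resize(im,(700,600),interpolation=cv2.INTER_CUBIC))"
```

```text
[ 0.4846 -0.0158  0.1759] F [-1.21 -0.23  1.83] [0.53 0.37 0.39] [ 3.1415  0.     -2.8588] [ 0.028  0.228 -0.   ] 9.6333
```

View pics/c8.png

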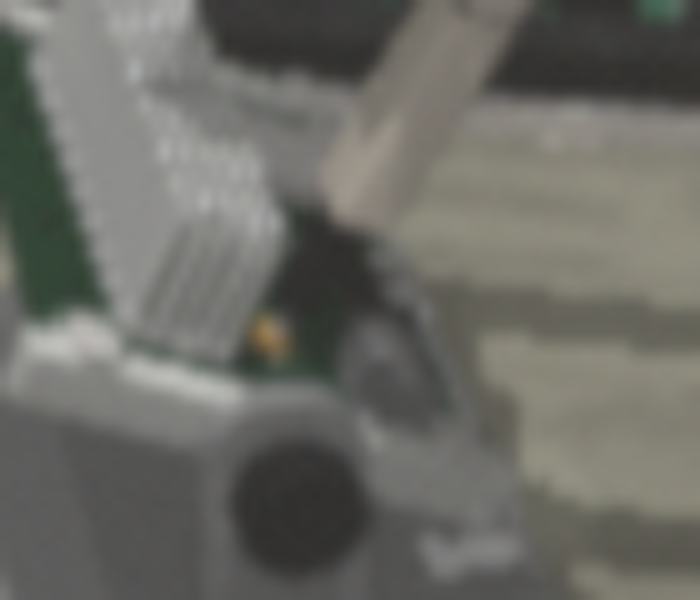

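Call:
{"fn": "arm_command", "kwargs": {"targets": [[-0.0096,-0.0028,0.0173,0],[-0.0192,-0.0055,0.0346,0],[-0.009,-0.034,0.0346,0],[0,-0.062,0.0346,0],[0.0062,-0.0885,0.0346,0],[0.0062,-0.0885,0.0346,0],[0.0062,-0.0885,0.0346,0],[0.0062,-0.0885,0.0346,0]]}}

```text
time: 10.3
tool_pos: [0.4874, -0.0596, 0.1934]
ee_rot: [3.141, 0.0, -2.859]
wrist_force: [-0.1, 0.0, -2.0]
width: 0.0217
finger_force: 29.9
```

```bash
python3 -c "
from h import *
state(4)"
```

```text
[ 0.4875 -0.0594  0.1933] F [-0.19 -0.33 -1.32] [0.3  0.27 0.26] [ 3.1414e+00  2.0000e-04 -2.8579e+00] [0.066 0.029 0.016] 10.5
```

Call:
{"fn": "arm_command", "kwargs": {"targets": [[0.006,0.0015,-0.01,0],[0.01,0.0025,-0.018,0],[0.0145,0.0036,-0.025,0],[0.0172,0.0043,-0.03,0],[0.02,0.005,-0.0346,0],[0.02,0.005,-0.0346,0],[0.02,0.005,-0.0346,0],[0.02,0.005,-0.0346,0]]}}

```text
time: 11.17
tool_pos: [0.4974, -0.0575, 0.1761]
ee_rot: [3.141, -0.001, -2.859]
wrist_force: [-1.9, -0.5, 2.3]
width: 0.0215
finger_force: 29.9
```

```bash
python3 -c "
from h import *
state(8)"
```

```text
[ 0.4975 -0.0575  0.176 ] F [-2.39  0.51  1.7 ] [0.4  0.58 0.39] [ 3.1412e+00 -3.0000e-04 -2.8588e+00] [0.225 0.596 0.069] 11.5667
```

Call:
{"fn": "arm_command", "kwargs": {"targets": [[-0.0096,-0.0028,0.0173,0],[-0.0192,-0.0055,0.0346,0],[-0.01,-0.034,0.0346,0],[-0.002,-0.062,0.0346,0],[0.004,-0.09,0.0346,0],[0.004,-0.09,0.0346,0],[0.004,-0.09,0.0346,0],[0.004,-0.09,0.0346,0]]}}

```text
time: 12.23
tool_pos: [0.4995, -0.1026, 0.1928]
ee_rot: [3.141, -0.001, -2.859]
wrist_force: [-0.1, 0.3, -1.0]
width: 0.0215
finger_force: 29.9
```

```bash
python3 -c "
from h import *
snap('side','s6.png');snap('top','t6.png');state(4)"
```

```text
[ 0.4996 -0.1021  0.1931] F [ 0.47  0.08 -1.16] [0.55 0.47 0.38] [ 3.1414  0.     -2.8581] [ 0.055  0.027 -0.021] 12.5333
```

Call:
{"fn": "arm_command", "kwargs": {"targets": [[0.006,0.0015,-0.01,0],[0.01,0.0025,-0.018,0],[0.0135,0.0036,-0.025,0],[0.016,0.0043,-0.03,0],[0.0182,0.005,-0.0344,0],[0.0182,0.005,-0.0344,0],[0.0182,0.005,-0.0344,0],[0.0182,0.005,-0.0344,0]]}}

```text
time: 13.2
tool_pos: [0.5087, -0.1001, 0.1764]
ee_rot: [3.142, -0.0, -2.859]
wrist_force: [-1.6, -0.9, 2.2]
width: 0.0219
finger_force: 29.9
```

```bash
python3 -c "
from h import *
state(8)"
```

```text
[ 0.5087 -0.1001  0.1762] F [-1.65  0.37  1.64] [0.34 0.38 0.46] [ 3.1415e+00  1.0000e-04 -2.8588e+00] [0.166 0.289 0.041] 13.6
```

Call:
{"fn": "arm_command", "kwargs": {"targets": [[-0.0096,-0.0028,0.0173,0],[-0.0192,-0.0055,0.0346,0],[-0.0288,-0.0083,0.052,0],[-0.0432,-0.0125,0.078,0],[-0.0432,-0.0125,0.12,0],[-0.0432,-0.0125,0.12,0],[-0.0432,-0.0125,0.12,0]]}}

```text
time: 14.18
tool_pos: [0.4879, -0.1068, 0.2379]
ee_rot: [-3.139, 0.004, -2.859]
wrist_force: [-0.8, -0.4, -2.0]
width: 0.0217
finger_force: 29.9
```

Call:
{"fn": "arm_command", "kwargs": {"targets": [[-0.01,0.07,0,0],[-0.02,0.15,0,-0.005],[-0.03,0.23,0,-0.01],[-0.041,0.31,0,-0.015],[-0.053,0.39,0,-0.02],[-0.065,0.47,0,-0.024],[-0.076,0.55,0,-0.024],[-0.082,0.6,0,-0.024]]}}

```text
time: 14.85
tool_pos: [0.4445, 0.1969, 0.2345]
ee_rot: [3.14, -0.002, -2.906]
wrist_force: [0.9, 0.1, -0.1]
width: 0.0215
finger_force: 29.9
```

Call:
{"fn": "arm_command", "kwargs": {"targets": [[-0.003,0.03,0,0],[-0.0056,0.05,0,0],[-0.0056,0.05,0,0],[-0.0056,0.05,0,0]]}}

```text
time: 15.18
tool_pos: [0.4432, 0.2183, 0.2351]
ee_rot: [-3.141, -0.002, -2.909]
wrist_force: [-0.3, 0.4, -1.2]
width: 0.0219
finger_force: 29.9
```

```bash
python3 -c "
from h import *
state(4)"
```

```text
[0.4436 0.2176 0.2357] F [ 0.05 -0.27 -1.34] [0.42 0.49 0.29] [-3.1414 -0.     -2.911 ] [0.088 0.03  0.   ] 15.3833
```

Call:
{"fn": "arm_command", "kwargs": {"targets": [[-0.001,0.006,0,0],[-0.001,0.006,0,0],[-0.001,0.006,0,0]]}}

```text
time: 15.63
tool_pos: [0.443, 0.2214, 0.2361]
ee_rot: [3.141, 0.0, -2.91]
wrist_force: [0.3, 0.6, -1.3]
width: 0.0215
finger_force: 29.9
```

```bash
python3 - <<'E'
from h import *
snap('side','s7.png');state(5)
a=cv2.imread('pics/s2.png');b=cv2.imread('pics/s7.png')
for nm,(x0,x1,y0,y1) in{'nose':(255,275,226,248),'barrel':(268,296,200,232)}.items():
    B=cv2.resize(b[y0-5:y1+5,x0-5:x1+5],None,fx=8,fy=8,interpolation=cv2.INTER_CUBIC);A=cv2.resize(a[y0:y1,x0:x1],None,fx=8,fy=8,interpolation=cv2.INTER_CUBIC)
    r=cv2.matchTemplate(B,A,cv2.TM_CCOEFF_NORMED);_,v,_,p=cv2.minMaxLoc(r);print(nm,v,np.array(p)/8-5)
E
```

```text
[0.4429 0.2216 0.236 ] F [-0.53  0.07 -0.98] [0.3  0.24 0.5 ] [ 3.1415 -0.     -2.9091] [ 0.102 -0.028  0.033] 15.9333
nose 0.9964329600334167 [0.25 0.  ]
barrel 0.9860877394676208 [0.25  0.125]
```

Call:
{"fn": "arm_command", "kwargs": {"targets": [[0.0008,0.0026,-0.02,0],[0.0008,0.0026,-0.04,0],[0.0008,0.0026,-0.062,0],[0.0008,0.0026,-0.062,0],[0.0008,0.0026,-0.062,0]]}}

```text
time: 16.35
tool_pos: [0.4424, 0.2227, 0.2032]
ee_rot: [-3.141, -0.003, -2.909]
wrist_force: [-0.4, 0.5, -0.9]
width: 0.0218
finger_force: 29.9
```

```bash
python3 -c "
from h import *
state(4)"
```

```text
[0.4433 0.223  0.205 ] F [-0.17 -0.11 -1.09] [0.33 0.29 0.64] [ 3.1414e+00  1.1000e-03 -2.9091e+00] [ 0.053  0.017 -0.034] 16.55
```

Call:
{"fn": "arm_command", "kwargs": {"targets": [[0.0082,0.0019,-0.0145,0],[0.0163,0.0038,-0.029,0],[0.0245,0.0057,-0.0435,0],[0.0327,0.0076,-0.058,0],[0.0408,0.0095,-0.0725,0],[0.049,0.0114,-0.087,0],[0.049,0.0114,-0.087,0]]}}

```text
time: 17.13
tool_pos: [0.4678, 0.2285, 0.159]
ee_rot: [-3.141, -0.003, -2.909]
wrist_force: [0.3, -0.1, -1.5]
width: 0.022
finger_force: 29.9
```

```bash
python3 -c "
from h import *
state(4)"
```

```text
[0.4677 0.2286 0.161 ] F [ 0.57 -0.37 -1.67] [0.34 0.6  0.26] [ 3.1415e+00  3.0000e-04 -2.9091e+00] [ 0.073 -0.02   0.022] 17.3333
```

Call:
{"fn": "arm_command", "kwargs": {"targets": [[0.006,0.0014,-0.0107,0],[0.012,0.0028,-0.0213,0],[0.018,0.0042,-0.032,0],[0.024,0.0056,-0.0427,0],[0.024,0.0056,-0.0427,0]]}}

```text
time: 17.75
tool_pos: [0.4795, 0.2312, 0.1382]
ee_rot: [-3.141, -0.003, -2.909]
wrist_force: [0.6, -0.6, -0.8]
width: 0.0219
finger_force: 29.9
```

```bash
python3 -c "
from h import *
state(4)"
```

```text
[0.4797 0.2314 0.1396] F [-0.47  0.1  -1.37] [0.4  0.27 0.53] [ 3.1415 -0.     -2.9091] [ 0.085  0.054 -0.039] 17.95
```

Still free of contact; the last 23 mm or so, in small steps.

Call:
{"fn": "arm_command", "kwargs": {"targets": [[0.006,0.0014,-0.0107,0],[0.012,0.0028,-0.0213,0],[0.018,0.0042,-0.032,0],[0.0236,0.0056,-0.0405,0],[0.0236,0.0056,-0.0405,0]]}}

```text
time: 18.37
tool_pos: [0.4913, 0.234, 0.1181]
ee_rot: [-3.141, -0.003, -2.909]
wrist_force: [0.3, -0.3, -0.5]
width: 0.0216
finger_force: 29.9
```

```bash
python3 -c "
from h import *
state(4)"
```

```text
[0.4915 0.2342 0.1194] F [-0.12  0.2  -0.84] [0.3  0.14 0.67] [ 3.1415e+00  1.0000e-04 -2.9091e+00] [0.012 0.032 0.032] 18.5667
```

Call:
{"fn": "arm_command", "kwargs": {"targets": [[0,0,0,0],[0,0,0,0],[0,0,0,0],[0,0,0,0],[0,0,0,0],[0,0,0,0],[0,0,0,0],[0,0,0,0]], "claw": 0}}

```text
time: 19.23
tool_pos: [0.4916, 0.2343, 0.1199]
ee_rot: [3.142, 0.0, -2.909]
wrist_force: [0.5, -0.1, 0.2]
width: 0.0713
finger_force: 0.0
```

Call:
{"fn": "arm_command", "kwargs": {"targets": [[0,0,0,0],[0,0,0.03,0],[0,0,0.07,0],[0,0,0.12,0],[0,0,0.17,0],[0,0,0.2,0],[0,0,0.2,0]]}}

```text
time: 19.82
tool_pos: [0.4935, 0.235, 0.2246]
ee_rot: [3.141, 0.008, -2.909]
wrist_force: [0.7, 0.7, 1.1]
width: 0.0939
finger_force: 0.0
```

Call:
{"fn": "arm_command", "kwargs": {"targets": [[-0.05,0.05,0,0],[-0.1,0.1,0,0],[-0.16,0.16,0,0],[-0.22,0.22,0,0],[-0.28,0.28,0,0],[-0.34,0.34,0,0],[-0.4,0.4,0,0],[-0.4,0.4,0,0]]}}

```text
time: 20.48
tool_pos: [0.2862, 0.4377, 0.2183]
ee_rot: [3.14, -0.004, -2.901]
wrist_force: [-0.5, -1.1, -0.0]
width: 0.0942
finger_force: 0.0
```

```bash
python3 - <<'E'
from h import *
T=snap('top','t8.png');S=snap('side','s8.png');o=robot.get_obs();print(o['tool_pos'],o['width'],o['time'])
def m(f0,f1,R):
  a=cv2.imread('pics/'+f0);b=cv2.imread('pics/'+f1)
  for nm,(x0,x1,y0,y1) in R.items():
    B=cv2.resize(b[y0-5:y1+5,x0-5:x1+5],None,fx=8,fy=8,interpolation=cv2.INTER_CUBIC);A=cv2.resize(a[y0:y1,x0:x1],None,fx=8,fy=8,interpolation=cv2.INTER_CUBIC)
    r=cv2.matchTemplate(B,A,cv2.TM_CCOEFF_NORMED);_,v,_,p=cv2.minMaxLoc(r);print(f1,nm,round(v,4),np.array(p)/8-5, 'meandiff',np.abs(a[y0:y1,x0:x1].astype(int)-b[y0:y1,x0:x1]).mean().round(2))
m('top0.png','t8.png',{'pen':(198,216,172,200),'boardtop':(295,385,115,145),'board':(295,385,120,195),'cutters':(285,325,212,282),'driver':(340,425,240,265),'radios':(160,240,228,288)})
m('side0.png','s8.png',{'pen':(252,282,230,268),'board':(205,275,155,225)})
E
```

```text
[0.29000027 0.43477947 0.21842035] 0.09412384215714474 20.5833
t8.png pen 0.9328 [0.125 0.125] meandiff 6.77
t8.png boardtop 0.998 [0. 0.] meandiff 1.47
t8.png board 0.9992 [0. 0.] meandiff 1.46
t8.png cutters 0.9979 [0. 0.] meandiff 1.28
t8.png driver 0.9983 [0. 0.] meandiff 1.54
t8.png radios 0.929 [-0.125  0.   ] meandiff 8.42
s8.png pen 0.9863 [0.125 0.125] meandiff 7.4
s8.png board 0.9996 [0. 0.] meandiff 5.96
```

```bash
python3 -c "
from bench import robot
print(robot.close_job())"
```

```text
the job is handed in; nothing more can be done
None
```

I pressed the pen on the three lands in order at about 3 N for at least half a second each, put it back in its holder, and handed the job in at about 21 s; no verdict came back. The final pictures match the starting ones to within 0.2 pixel for the pen, the board and the loose items. The tip was confirmed by picture only on the first land; the other two rest on measured positions and contact force.

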